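# Hold a specimen carrier in the corner of the alignment plate

## Task

Lift the blue specimen carrier off the bench onto the aluminium alignment plate and seat it in the corner: flat on the plate, its tall back face flush against the dark steel fence, its end up against the orange stop block. Then push diagonally on its yellow front step, down and towards the fence at once, so that it is pressed firmly (10 to 15 N each way) against plate and fence together, and finish while still holding that push, so that a colleague can fasten it. Never touch the glass slide on top of the carrier, and leave the jar, the tomato and the petri dish where they are.

Things in the scene. Friction and masses are not known exactly. Their poses are not given: they have to be found in the camera images.
- carrier_center (a point): centre of the loose specimen carrier, a stepped block of 0.2 to 0.45 kg, half-way up (25 mm). Own x from the low yellow front step to the tall blue back, y along its length, z up. 60 (x) by 90 (y) by 50 mm high; front half (own x -30 to 0) a flat step 24 mm high, back half a riser 50 mm high. Starts on the bench left or right of the plate, step roughly towards the robot.
- carrier_ledge (a point): middle of the upper face of the carrier's front step, 24 mm above its underside, 15 mm in front of the riser's front face and 15 mm behind the carrier's front edge; the place to push. Axes as the carrier's.
- carrier_riser (a point): centre of the carrier's riser, 37 mm above the underside, own x +15 mm; the place to grip. The riser is 30 mm thick along x, 90 mm long and stands 26 mm above the step. A 76 x 26 x 1.6 mm glass slide lies on top of it. Axes as the carrier's.
- slide: the glass slide glued on the carrier's riser. Its origin and axes are those of the carrier: middle of the carrier's underside; the glass itself lies 50 to 51.6 mm above it.
- fixture: the alignment plate, fixed to the bench: origin at the middle of its underside, x towards the fence, y along the fence, z up; 170 mm (x) by 240 mm (y), upper face 15 mm above the bench. Its yaw varies within about 0.3 rad.
- bed: the smooth aluminium upper plate of the fixture on which the carrier stands and slides easily (friction about 0.2); same origin and axes as the fixture, upper face 15 mm above the origin.
- fence: dark steel fence along the far edge of the plate, away from the robot; same origin and axes as the fixture. Its flat smooth inner face (friction about 0.2) is at fixture x = +66 mm, it is 16 mm thick, 240 mm long and stands 20 mm above the plate (35 mm above the bench).
- stop: orange stop block fixed on the plate beside the fence, its place along the fence varies; origin at the middle of its underside (on the plate), axes as the fixture's. 40 (x) by 24 (y) by 22 mm high with a 3 mm screw head. The carrier goes on its -y side, whose face is 12 mm from the origin.
- jar: bystander: sample jar with red cap, 60 mm across, 85 mm high; origin at the middle of its underside. Stands on the side of the plate where the carrier is not.
- tomato: bystander: a tomato 68 mm across and 55 mm high; origin at the middle of its underside.
- petri: bystander: closed clear petri dish with amber content, 90 mm across, 14 mm high; origin at the middle of its underside.
- step: the carrier's yellow front step, one piece with it; same origin (middle of the carrier's underside) and axes as the carrier. Its flat top, 30 (x) by 90 mm (y), is 24 mm above the underside.
There are look-alikes about, which are no part of the job. What is shaped like the part that bears carrier_center but purple is not meant.

How it is judged:
By the outcome, as a careful person would: the job done as asked, in the order asked, and still so for the second after the job is handed in, while the arm keeps its last pose, push and grip.
It also fails if it takes over 48 s, if anything falls off the work surface, if the arm or the gripper's body presses on something with over 40 N, if the wrist force passes 120 N, or if a joint passes its speed limit or range.

## Robot

A 7-joint arm with a two-finger parallel gripper is mounted at the origin on the work surface. World frame = base frame: x ahead of the robot, y to its left, z up, the work surface at z = 0. Lengths are in m, angles in degrees, forces in N, time in s.
With the tool pointing down it reaches from about 0.4 to 0.9 m from the base axis. Payload 5.6 kg.
Tool frame: the origin (TCP) lies midway between the tips of the shut fingers; the grasp point (between the pads) lies robot.tcp_to_grasp behind it (robot.tcp_to_grasp is the distance from the TCP to the grasp point, in m); z points along the fingers, y is the line along which they close (so a half turn about z gives the same grasp; the last joint's range is limited). The gripper opens to 92 mm and grips with 3 to 60 N. Pads are 20 mm wide; open, the fingers measure 128 mm over their backs; the gripper's body (75 mm by 189 mm) begins 69 mm behind the grasp point.
Start: joints at [70.417, 26.786, -0.665, 91.828, 0.344, 61.387, -3.226], TCP at [0.191, -0.621, 0.215] pointing down, gripper open.
Joint ranges: [-144.91, 144.91], [-17.63, 115.5], [-89.93, 88.59], [15.96, 139.68], [-74.01, 254.01], [8.47, 105.57], [-167.45, 167.45]. Speed limits (degrees/s): [147.25, 147.25, 180, 180, 180, 180, 180].

## Interface

Orientations are given as a 3x3 rotation matrix whose columns are the frame's x, y, z axes.
In Python, from station import robot gives the robot as it stands.
- The arm moves only by the shell command python3 -m creep 'ROWS' [OPENING] [FORCE]. ROWS is JSON, a list that holds one entry, the list of rows, each a list of 4 numbers: the shift along the tool's x, y, z in m, then the turn about the tool's z in degrees. A call has 1 to 10 rows; each row shifts and turns the commanded pose from where the row before left it, along the tool's axes as they then stand; what a row does not reach is not made up. A row lasts 1/12 s, in which the tool goes at most 41.7 mm and 7.16 degrees, less where a joint would pass 70% of its speed; a pose out of reach is approached as far as the arm can. A call with a gripper value outside its range is refused whole. OPENING is the finger opening in m, from 0 to 0.0919, set as the call begins (- or left out, the last holds). The fingers move at their own pace and stop on an object; FORCE is the grip in N (left out, the last holds). Time passes only in rows, so rows that do not move let the fingers close. It gives the time, the measured TCP pose, the force, the opening and the grip force at its end, in the units of the state.
- robot.sense(): the state, without advancing time (a new reading comes with each control period).
- robot.capture(name): name is "scene" or "top"; returns the picture (480x640x3 uint8, red, green, blue); there is no depth.
- robot.get_calibration(name): a dict with "K" (3x3 intrinsics, pixels), "rvec" (rotation vector, rad) and "tvec" (3), from world to camera coordinates, as OpenCV has them. Camera axes: x right, y down, z forward; pixel columns grow to the right and rows downward; lengths in m; the calibration is good to about 2 mm. A picture is of the moment at which its call begins. get_calibration takes no time and is no camera call.
- robot.finish_job(): hands the job in; it is judged then, once.
The state is a dict: "time_s": time; "qpos": joint angles; "joint_velocities": joint speeds; "joint_torque": joint torques, N m; "ee_pos": TCP position; "orientation": TCP orientation; "ft_force": force on the tool from outside, world axes, zero at the start; "moment": the same for the moment, N m; "gripper_width": finger opening in m; "finger_force": force on a finger pad.
Only numpy, scipy, OpenCV 4.12 (cv2) and the standard library are available. Lean on these libraries where they do the work, as an engineer would, in place of code of your own. Each camera call takes 0.05 s, during which the arm holds its last target. There are 200 camera calls.

## Working session

There is one attempt and no reset: what is moved stays moved. The work goes in short steps, Python scripts to look and compute and a shell command to move; the robot and the scene stay as the last step left them, time stands still between calls to the robot, and variables do not carry over. Pictures are saved under pics/ and viewed, at most 10 in all, crops included, and the job is handed in when it is done.

```bash
ls; mkdir -p pics; python3 - <<'E'
from station import robot
import cv2,numpy as np
for n in("scene","top"):
    cv2.imwrite(f"pics/{n}0.png",robot.capture(n)[:,:,::-1])
    print(n,robot.get_calibration(n))
s=robot.sense();print(s, robot.tcp_to_grasp)
E
```

```text
pics
scene {'K': array([[498.89485024,   0.        , 319.51416995],
       [  0.        , 498.89485024, 245.24229196],
       [  0.        ,   0.        ,   1.        ]]), 'rvec': array([ 2.37337022,  0.58799915, -0.23643178]), 'tvec': array([-0.52067334, -0.13173807,  1.18183926])}
top {'K': array([[436.8746539 ,   0.        , 325.94434596],
       [  0.        , 436.8746539 , 238.13126146],
       [  0.        ,   0.        ,   1.        ]]), 'rvec': array([ 2.17577449, -2.20973912,  0.06276009]), 'tvec': array([0.07386791, 0.55855355, 1.13771354])}
{'time_s': 0.1, 'qpos': array([70.41687731, 26.83312344, -0.66410585, 91.87583664,  0.34482264,
       61.38577836, -3.22708249]), 'joint_velocities': array([ 0.08033924, -0.18474447,  0.08165759, -0.04620557, -0.03498112,
       -0.01131418,  0.01132444]), 'joint_torque': array([ 1.51913689e-03, -5.21642268e+01, -1.19581836e-02, -2.44365406e+01,
       -5.66703302e-02,  1.40775059e-02,  8.43111752e-05]), 'ee_pos': array([ 0.1911044 , -0.62072012,  0.21370964]), 'orientation': array([[ 9.55719700e-01,  2.94277908e-01, -6.06485310e-04],
       [ 2.94278501e-01, -9.55718530e-01,  1.50177666e-03],
       [-1.37689554e-04, -1.61375313e-03, -9.99998688e-01]]), 'ft_force': array([-0.58524826,  0.14835579, -0.72129355]), 'moment': array([-0.01894122,  0.0184099 ,  0.06103012]), 'finger_force': 0.0, 'gripper_width': 0.09198261115739297} 0.0187
```

View pics/scene0.png

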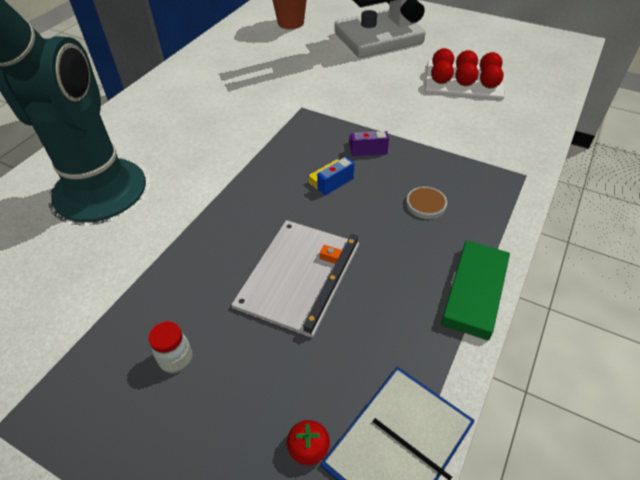

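View pics/top0.png

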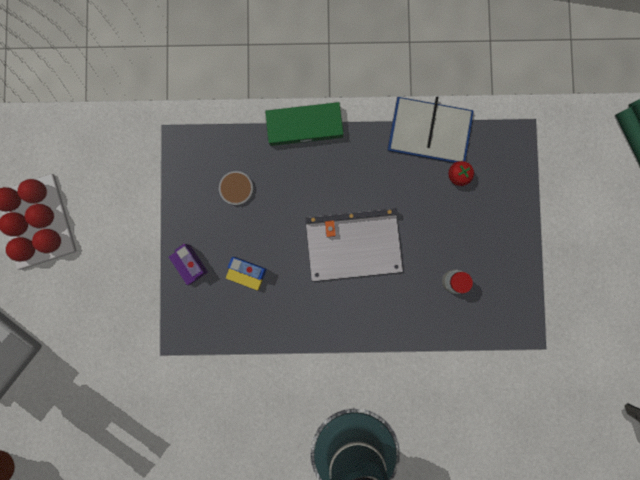

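```bash
python3 - <<'E'
import cv2,numpy as np
a=cv2.imread("pics/top0.png");b=cv2.imread("pics/scene0.png")
A=cv2.resize(a[195:300,160:420],None,fx=3,fy=3,interpolation=cv2.INTER_CUBIC)
B=cv2.resize(b[120:345,220:420],(400,450//1*1)) if 0 else cv2.resize(b[125:345,220:400],None,fx=1.25,fy=1.25,interpolation=cv2.INTER_CUBIC)
C=np.zeros((A.shape[0]+B.shape[0],780,3),np.uint8);C[:A.shape[0]]=A;C[A.shape[0]:,:B.shape[1]]=B
D=cv2.resize(b[130:205,300:400],None,fx=3.6,fy=3.6,interpolation=cv2.INTER_CUBIC);C[A.shape[0]:A.shape[0]+270,400:760]=D
print(C.shape);cv2.imwrite("pics/c1.png",C)
E
```

```text
(590, 780, 3)
```

View pics/c1.png

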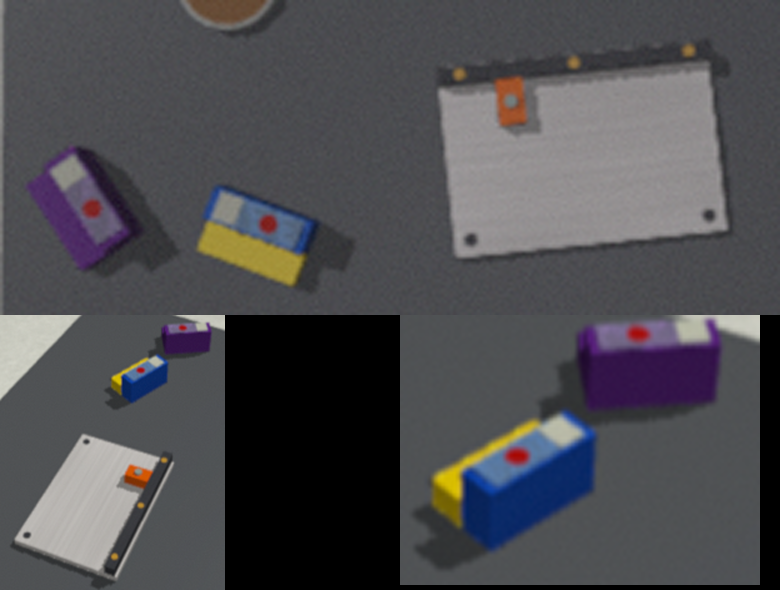

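Two stepped blocks: blue/yellow at top (246,272) / scene (333,175), and an all-purple look-alike at top (188,264) / scene (369,143). The blue one with the yellow step fits, and the crop confirms it. The plate spans top (305-403, 210-280), with the stop at (331,229).

```bash
cat > h.py <<'E'
import cv2,numpy as np
from scipy.optimize import minimize
from station import robot
def proj(c,P):
    return cv2.projectPoints(np.asarray(P,float),c["rvec"],c["tvec"],c["K"],None)[0][:,0]
def ray(c,uv,z):
    R=cv2.Rodrigues(c["rvec"])[0];d=R.T@np.linalg.inv(c["K"])@[uv[0],uv[1],1];o=-R.T@c["tvec"]
    return o+d*(z-o[2])/d[2]
def box(x0,x1,y0,y1,z0,z1): return np.array([[x,y,z] for x in(x0,x1) for y in(y0,y1) for z in(z0,z1)])
def place(p,B):
    x,y,t=p[:3];c,s=np.cos(t),np.sin(t);return B@np.array([[c,s,0],[-s,c,0],[0,0,1]])+[x,y,0]
S=4
def mask(c,p,boxes,shape=(480,640),z=0):
    m=np.zeros((shape[0]*S,shape[1]*S),np.uint8)
    for B in boxes:
        q=proj(c,place(p,B)+[0,0,z]);h=cv2.convexHull(((q+.5)*S*16-8).astype(np.int32))
        cv2.fillConvexPoly(m,h,1,shift=4)
    return cv2.resize(m.astype(np.float32),shape[::-1],interpolation=cv2.INTER_AREA)
def fit(p0,boxes,obs,z=0,step=(.005,.005,.05)):
    f=lambda p:sum(np.abs(mask(c,p,boxes,z=z)-m).sum() for c,m in obs)
    sim=np.array([p0]+[np.add(p0,np.eye(3)[i]*step[i]) for i in range(3)])
    r=minimize(f,p0,method="Nelder-Mead",options=dict(initial_simplex=sim,xatol=1e-5,fatol=.05,maxiter=200))
    return r.x,r.fun
CAR=[box(-.03,0,-.045,.045,0,.024),box(0,.03,-.045,.045,0,.05)]
E
cat > m.py <<'E'
from h import *
T,Sc=robot.get_calibration("top"),robot.get_calibration("scene")
t,s=[cv2.imread(f"pics/{n}0.png").astype(int) for n in("top","scene")]
def carmask(im,roi):
    r0,r1,c0,c1=roi;b,g,r=im[...,0],im[...,1],im[...,2]
    m=((np.abs(b-r)>45)|((r+g+b)>330))
    o=np.zeros(m.shape,np.float32);o[r0:r1,c0:c1]=m[r0:r1,c0:c1];return o
mt,ms=carmask(t,(250,295,218,275)),carmask(s,(155,197,303,358))
p0=ray(T,(246,272),.03);p0=[p0[0],p0[1],-.3]
for k,o in(("top",[(T,mt)]),("both",[(T,mt),(Sc,ms)]),("scene",[(Sc,ms)])):
    print(k,[fit([p0[0],p0[1],a],CAR,o) for a in(-.3,)],mt.sum(),ms.sum())
def L(im):return im.sum(2)/3
# plate upper face visible: x -85..66; fixture yaw
PL=[box(-.085,.066,-.12,.12,.015,.015001)]
def pm(im,roi):
    r0,r1,c0,c1=roi;m=(L(im)>115)|((im[...,2]-im[...,0])>60)
    o=np.zeros(m.shape,np.uint8);o[r0:r1,c0:c1]=m[r0:r1,c0:c1];return cv2.morphologyEx(o,cv2.MORPH_CLOSE,np.ones((9,9))).astype(np.float32)
o=pm(t,(217,290,295,412));q=ray(T,(354,248),.015)
pf=fit([q[0],q[1],.05],PL,[(T,o)]);print("plate top",pf,o.sum())
# line check of corners seen in top: front corners
c=cv2.approxPolyDP(cv2.findContours(o.astype(np.uint8),0,2)[0][0],4,True)[:,0];print([(tuple(k),ray(T,k,.015)[:2].round(4)) for k in c])
for im,cc,roi in((t,T,(215,245,318,345)),(s,Sc,(240,268,315,348))):
    r0,r1,c0,c1=roi;m=np.zeros((480,640),bool);m[r0:r1,c0:c1]=((im[...,2]-im[...,0])>70)[r0:r1,c0:c1]
    v,u=np.nonzero(m);w=ray(cc,(u.mean(),v.mean()),.035);d=w[:2]-pf[0][:2];a=pf[0][2]
    print("stop",w[:2],"fixture y",-np.sin(a)*d[0]+np.cos(a)*d[1],"x",np.cos(a)*d[0]+np.sin(a)*d[1],m.sum())
E
python3 m.py
```

```text
top [(array([ 0.47020768,  0.27887897, -0.37868797]), np.float64(188.0))] 691.0 1076.0
both [(array([ 0.4711176 ,  0.28044101, -0.37025183]), np.float64(256.5))] 691.0 1076.0
scene [(array([ 0.47144419,  0.28096679, -0.37383698]), np.float64(58.3125))] 691.0 1076.0
plate top (array([ 0.54267267, -0.00637504,  0.08055159]), np.float64(282.75)) 5001.0
[((np.int32(306), np.int32(225)), array([0.5953, 0.1175])), ((np.int32(313), np.int32(280)), array([0.45  , 0.1009])), ((np.int32(401), np.int32(271)), array([ 0.47  , -0.1309])), ((np.int32(395), np.int32(218)), array([ 0.6103, -0.1186])), ((np.int32(315), np.int32(225)), array([0.5949, 0.0936])), ((np.int32(312), np.int32(218)), array([0.6137, 0.1013]))]
stop [0.58415126 0.05506937] fixture y 0.05790762235382046 x 0.04628819615276439 109
stop [0.58706118 0.04982539] fixture y 0.052446498394322236 x 0.04876671962423236 263
```

```bash
python3 -m creep '[[[0,0,0,-6.45],[0,0,0,-6.45],[0,0,0,-6.45],[0,0,0,-6.45],[0,0,0,-6.45],[0,0,0,-6.45],[0,0,0,-6.45],[0,0,0,-6.45],[0,0,0,0]]]'
python3 -m creep '[[[0.041,0.017,0,0],[0.037,0.0155,0,0],[0.037,0.0155,0,0],[0.037,0.0155,0,0],[0.037,0.0155,0,0],[0.037,0.0155,0,0],[0.037,0.0155,0,0],[0.037,0.0155,0,0],[0.037,0.0155,0,0],[0.037,0.0155,0,0]]]'
python3 -m creep '[[[0.036,0.015,0,0],[0.036,0.015,0,0],[0.036,-0.015,0,0],[0.036,-0.015,0,0],[0.036,-0.015,0,0],[0.036,-0.015,0,0],[0.036,-0.015,0,0],[0.036,-0.015,0,0],[0.036,-0.015,0,0],[0.036,-0.015,0,0]]]'
python3 -m creep '[[[0.036,-0.015,0,0],[0.036,-0.015,0,0],[0.036,-0.015,0,0],[0.036,-0.015,0,0],[0.036,-0.015,0,0],[0.036,-0.015,0,0],[0.036,-0.015,0,0],[0,0,0,0],[0,0,0,0]]]'
```

```text
time_s: 0.85
ee_pos: [0.1911, -0.6209, 0.214]
orientation: [[0.361, 0.933, -0.0], [0.933, -0.361, 0.001], [0.001, -0.0, -1.0]]
ft_force: [0.3, -0.1, 0.4]
gripper_width: 0.0922
finger_force: 0.0
time_s: 1.68
ee_pos: [0.4719, -0.3299, 0.2146]
orientation: [[0.367, 0.93, -0.0], [0.93, -0.367, -0.0], [-0.0, -0.0, -1.0]]
ft_force: [0.6, -1.5, 0.3]
gripper_width: 0.0922
finger_force: 0.0
time_s: 2.52
ee_pos: [0.5173, 0.0383, 0.2146]
orientation: [[0.367, 0.93, -0.0], [0.93, -0.367, -0.0], [-0.0, 0.0, -1.0]]
ft_force: [0.3, 1.0, -1.0]
gripper_width: 0.0923
finger_force: 0.0
time_s: 3.27
ee_pos: [0.51, 0.3123, 0.214]
orientation: [[0.361, 0.933, -0.001], [0.933, -0.361, 0.001], [0.0, -0.002, -1.0]]
ft_force: [-1.0, -0.8, 1.0]
gripper_width: 0.0917
finger_force: 0.0
```

```bash
python3 -m creep '[[[-0.0218,-0.005,0.03,0],[-0.0218,-0.005,0.03,0],[0,0,0.03,0],[0,0,0.03,0],[0,0,0.01,0],[0,0,0,0],[0,0,0,0]]]'
python3 - <<'E'
from h import *
for n,r in(("scene",(100,260,240,453)),("top",(200,320,180,340))):
    a=robot.capture(n)[:,:,::-1];cv2.imwrite(f"pics/{n}1.png",a)
    c=cv2.resize(a[r[0]:r[1],r[2]:r[3]],(400,300),interpolation=cv2.INTER_CUBIC)
    C=c if n=="scene" else np.hstack([C,c])
cv2.imwrite("pics/c2.png",C)
E
```

```text
time_s: 3.85
ee_pos: [0.4869, 0.2721, 0.085]
orientation: [[0.365, 0.931, 0.0], [0.931, -0.365, -0.0], [-0.0, 0.0, -1.0]]
ft_force: [0.1, 0.4, 0.6]
gripper_width: 0.0918
finger_force: 0.0
```

View pics/c2.png

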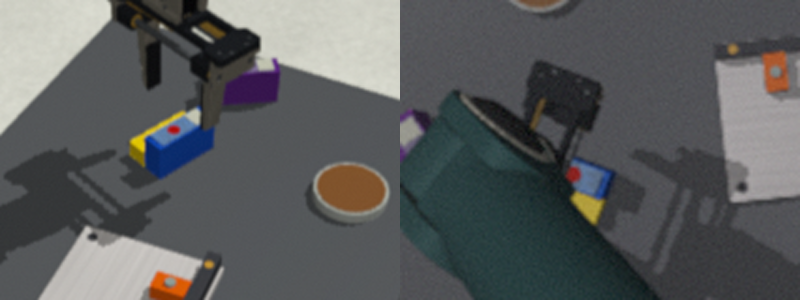

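```bash
python3 - <<'E'
from h import *
s=robot.sense();p=s["ee_pos"];R=s["orientation"]
c=robot.get_calibration("scene");print((proj(c,[p+k*.046*R[:,1] for k in(-1,1)])-[240,100])*[400/213,300/160])
print((proj(c,place([.4712,.2805,-.372],box(0,.03,-.045,.045,.05,.05)))-[240,100])*[400/213,300/160])
E
```

```text
[[155.05137119  85.81673481]
 [206.4676067  122.65082649]]
[[142.89309306 135.73238006]
 [142.89309306 135.73238006]
 [197.67204979 104.24817776]
 [197.67204979 104.24817776]
 [159.11101136 148.16713861]
 [159.11101136 148.16713861]
 [214.07765257 115.87131024]
 [214.07765257 115.87131024]]
```

```bash
python3 -m creep '[[[0,0.0,0.02,0],[0,0,0.02,0],[0,0,0.008,0],[0,0,0.008,0],[0,0,0,0],[0,0,0,0]]]'
python3 -m creep '[[[0,0,0,0],[0,0,0,0],[0,0,0,0],[0,0,0,0],[0,0,0,0],[0,0,0,0]]]' 0.02 15
```

```text
time_s: 4.45
ee_pos: [0.4867, 0.2729, 0.0292]
orientation: [[0.363, 0.932, 0.001], [0.932, -0.363, 0.0], [0.001, 0.001, -1.0]]
ft_force: [-0.2, -0.3, 0.5]
gripper_width: 0.0923
finger_force: 0.0
time_s: 4.95
ee_pos: [0.4864, 0.2725, 0.0287]
orientation: [[0.363, 0.932, 0.0], [0.932, -0.363, 0.0], [0.0, 0.0, -1.0]]
ft_force: [0.9, 0.1, 0.0]
gripper_width: 0.0542
finger_force: 0.0
```

```bash
python3 -m creep '[[[0,0,0,0],[0,0,0,0],[0,0,0,0],[0,0,0,0],[0,0,0,0],[0,0,0,0]]]' 0.02 25
python3 -m creep '[[[0,0,0,0],[0,0,0,0],[0,0,-0.01,0],[0,0,-0.02,0],[0,0,-0.02,0],[0,0,-0.02,0],[0,0,0,0]]]'
```

```text
time_s: 5.45
ee_pos: [0.4864, 0.2725, 0.0285]
orientation: [[0.363, 0.932, 0.0], [0.932, -0.363, -0.0], [-0.0, 0.0, -1.0]]
ft_force: [0.0, -0.4, -1.2]
gripper_width: 0.0297
finger_force: 25.0
time_s: 6.03
ee_pos: [0.4881, 0.2741, 0.1024]
orientation: [[0.363, 0.932, 0.005], [0.932, -0.363, 0.003], [0.005, 0.004, -1.0]]
ft_force: [0.5, -0.6, -2.1]
gripper_width: 0.0299
finger_force: 25.0
```

```bash
python3 - <<'E'
from h import *
for n,roi in(("top",(205,225,305,400)),("scene",(230,335,300,365))):
    im=cv2.imread(f"pics/{n}0.png").astype(float);c=robot.get_calibration(n)
    r0,r1,c0,c1=roi;w=np.zeros((480,640));d=im[...,2]-im[...,0];w[r0:r1,c0:c1]=d[r0:r1,c0:c1]
    w[w<22]=0
    k,l,st,ce=cv2.connectedComponentsWithStats((w>0).astype(np.uint8))
    P=[]
    for i in range(1,k):
        if st[i,4]>=4:
            v,u=np.nonzero(l==i);g=w[v,u];uv=((u*g).sum()/g.sum(),(v*g).sum()/g.sum());q=ray(c,uv,.037)[:2];print(n,np.round(uv,1),st[i,4],q.round(4),im[v,u].mean(0).round())
    # plate front edge & ends subpixel: half-level crossings along fixture y, x
    L=im.sum(2)/3
    def edge(p,dirn,lim=.03,z=.015):
        t=np.linspace(-lim,lim,121);q=proj(c,np.c_[p[0]+t*dirn[0],p[1]+t*dirn[1],np.full(121,z)]).astype(np.float32)
        v=cv2.remap(L.astype(np.float32),q[:,:1],q[:,1:],cv2.INTER_LINEAR)[:,0]
        return t[np.argmax(np.abs(np.convolve(v,np.r_[np.ones(12),-np.ones(12)],"valid")))+12-0]
    a=.078;ex=np.array([np.cos(a),np.sin(a)]);ey=np.array([-ex[1],ex[0]]);o=np.array([.5427,-.0064])
    for nm,x0,d,ys in(("front x",-.085,ex,(-.09,-.06,-.03,0,.03,.06,.09)),):
        print(n,nm,[round(1e3*edge(o+x0*ex+y*ey,d),1) for y in ys])
    print(n,"fence base",[round(1e3*edge(o+.066*ex+y*ey,ex,.02),1) for y in(-.1,-.08,-.06,-.03,0,.03)])
    for yy in(-.12,.12): print(n,"end",yy,[round(1e3*edge(o+yy*ey+x*ex,ey),1) for x in(-.06,-.04,-.02,0,.02,.04)])
E
```

```text
top [389.1 211.4] 17 [ 0.6254 -0.1001] [ 60.  94. 116.]
top [350.8 215.4] 17 [ 6.165e-01 -4.000e-04] [ 63.  95. 116.]
top [312.7 219.2] 17 [0.6082 0.0988] [ 61.  94. 115.]
top [329.5 222.5] 46 [0.599  0.0555] [ 49.  78. 139.]
top front x [np.float64(2.5), np.float64(2.5), np.float64(1.0), np.float64(0.5), np.float64(0.5), np.float64(1.0), np.float64(0.5)]
top fence base [np.float64(1.3), np.float64(1.3), np.float64(-7.7), np.float64(0.3), np.float64(6.0), np.float64(0.7)]
top end -0.12 [np.float64(-0.5), np.float64(-0.5), np.float64(0.5), np.float64(0.5), np.float64(0.5), np.float64(-0.5)]
top end 0.12 [np.float64(-1.0), np.float64(-1.0), np.float64(-0.5), np.float64(0.0), np.float64(-0.5), np.float64(0.0)]
scene [350.8 240.6] 27 [0.6102 0.0993] [ 55. 105. 133.]
scene [329.7 253.3] 327 [0.5876 0.0497] [ 36.  85. 168.]
scene [332.2 276.8] 30 [ 6.187e-01 -4.000e-04] [ 55. 105. 133.]
scene [311.2 317.8] 33 [ 0.6273 -0.1   ] [ 52. 109. 140.]
scene front x [np.float64(3.0), np.float64(3.0), np.float64(3.0), np.float64(2.5), np.float64(2.0), np.float64(2.0), np.float64(2.0)]
scene fence base [np.float64(16.3), np.float64(16.3), np.float64(16.3), np.float64(16.3), np.float64(-5.0), np.float64(16.3)]
scene end -0.12 [np.float64(-1.5), np.float64(-1.5), np.float64(-1.5), np.float64(-1.5), np.float64(-1.0), np.float64(-1.0)]
scene end 0.12 [np.float64(0.5), np.float64(0.0), np.float64(0.5), np.float64(1.0), np.float64(0.5), np.float64(1.0)]
```

```bash
python3 -m creep '[[[0,0,-0.005,-6.55],[0,0,-0.005,-6.55],[0,0,-0.005,-6.55],[0,0,-0.005,-6.55],[0,0,0,0],[0,0,0,0]]]'
python3 -m creep '[[[-0.02,0.00726,0,0],[-0.032,0.00726,0,0],[-0.032,0.00726,0,0],[-0.032,0.00726,0,0],[-0.032,0.00726,0,0],[-0.032,0.00726,0,0],[-0.032,0.00726,0,0],[-0.032,0.00726,0,0],[-0.032,0.00726,0,0],[-0.023,0.00726,0,0]]]'
python3 -m creep '[[[0,0,0,0],[0,0,0,0],[0,0,0,0],[0,0,0,0],[0,0,0,0],[0,0,0,0]]]'
python3 -c "
from h import *
for n,r in(('scene',(190,340,230,430)),('top',(180,300,280,440))):
    a=robot.capture(n)[:,:,::-1];cv2.imwrite(f'pics/{n}2.png',a)
    c=cv2.resize(a[r[0]:r[1],r[2]:r[3]],(400,300),interpolation=cv2.INTER_CUBIC)
    C=c if n=='scene' else np.hstack([C,c])
cv2.imwrite('pics/c3.png',C)
"
```

```text
time_s: 6.53
ee_pos: [0.486, 0.2721, 0.1179]
orientation: [[-0.082, 0.997, -0.001], [0.997, 0.082, -0.0], [-0.0, -0.001, -1.0]]
ft_force: [0.8, -0.3, -2.5]
gripper_width: 0.0297
finger_force: 25.0
time_s: 7.37
ee_pos: [0.5841, -0.023, 0.1175]
orientation: [[-0.08, 0.997, -0.001], [0.997, 0.08, -0.002], [-0.002, -0.002, -1.0]]
ft_force: [0.4, -0.7, -3.1]
gripper_width: 0.0299
finger_force: 25.0
time_s: 7.87
ee_pos: [0.584, -0.0178, 0.1186]
orientation: [[-0.087, 0.996, -0.0], [0.996, 0.087, 0.0], [0.0, -0.0, -1.0]]
ft_force: [0.6, 0.1, -2.9]
gripper_width: 0.0295
finger_force: 25.0
```

View pics/c3.png

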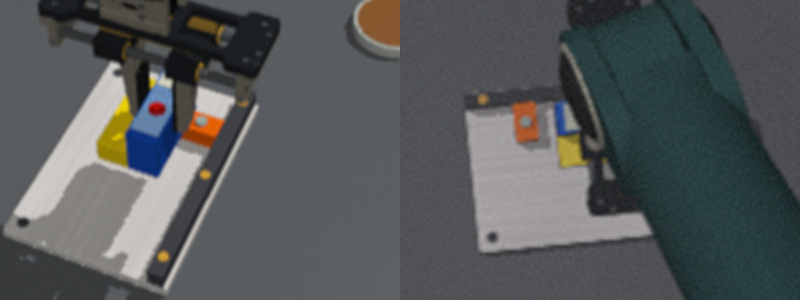

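The carrier is held level over the plate, riser towards the fence. The stop (crop 205,125) lies clear beyond its end, so I lower it.

```bash
python3 -m creep '[[[0,0,0.02,0],[0,0,0.02,0],[0,0,0.02,0],[0,0,0.01,0],[0,0,0,0],[0,0,0,0],[0,0,0,0]]]'
for i in 1 ; do python3 -m creep '[[[0,0,0.002,0],[0,0,0.001,0],[0,0,0.001,0],[0,0,0,0],[0,0,0,0]]]'; done
python3 -m creep '[[[0,0,0.001,0],[0,0,0,0],[0,0,0,0]]]'
```

```text
time_s: 8.55
ee_pos: [0.5852, -0.0188, 0.0496]
orientation: [[-0.086, 0.996, 0.002], [0.996, 0.086, 0.0], [0.0, 0.002, -1.0]]
ft_force: [-0.5, -0.1, -2.1]
gripper_width: 0.0302
finger_force: 25.0
time_s: 8.97
ee_pos: [0.5843, -0.0192, 0.0447]
orientation: [[-0.086, 0.996, 0.0], [0.996, 0.086, -0.0], [-0.0, 0.0, -1.0]]
ft_force: [0.3, 0.8, -2.9]
gripper_width: 0.0299
finger_force: 25.0
time_s: 9.22
ee_pos: [0.5843, -0.0191, 0.0436]
orientation: [[-0.086, 0.996, 0.0], [0.996, 0.086, -0.0], [-0.0, 0.0, -1.0]]
ft_force: [0.1, -0.6, -2.3]
gripper_width: 0.0302
finger_force: 25.0
```

```bash
python3 -m creep '[[[0,0,0.001,0],[0,0,0,0],[0,0,0,0]]]' | grep -E "pos|force"
python3 -m creep '[[[0,0.004,0,0],[0,0.002,0,0],[0,0,0,0],[0,0,0,0]]]' | grep -E "pos|force"
python3 -m creep '[[[0,0.002,0,0],[0,0,0,0],[0,0,0,0]]]' | grep -E "pos|force"
```

```text
ee_pos: [0.5844, -0.0191, 0.0435]
ft_force: [-1.9, 0.3, 5.7]
finger_force: 25.0
ee_pos: [0.591, -0.0185, 0.0435]
ft_force: [-1.4, 0.6, 4.8]
finger_force: 25.0
ee_pos: [0.5928, -0.0183, 0.0435]
ft_force: [-2.3, 0.1, 4.7]
finger_force: 25.0
```

```bash
for i in 1; do python3 -m creep '[[[0,0.002,0,0],[0,0,0,0],[0,0,0,0]]]' | grep -E "pos|ft_force"; done
python3 -m creep '[[[0,0.001,0,0],[0,0,0,0],[0,0,0,0]]]' | grep -E "pos|ft_force|orien"
python3 -m creep '[[[0,0.001,0,0],[0,0,0,0],[0,0,0,0]]]' | grep -E "pos|ft_force|orien"
```

```text
ee_pos: [0.5948, -0.0182, 0.0435]
ft_force: [-1.5, -0.4, 7.1]
ee_pos: [0.5956, -0.0181, 0.0435]
orientation: [[-0.086, 0.996, 0.001], [0.996, 0.086, -0.0], [-0.001, 0.001, -1.0]]
ft_force: [-2.2, -0.4, 5.7]
ee_pos: [0.5965, -0.018, 0.0435]
orientation: [[-0.086, 0.996, 0.0], [0.996, 0.086, -0.0], [-0.0, 0.0, -1.0]]
ft_force: [-2.2, -0.6, 6.6]
```

```bash
python3 -m creep '[[[0,0.001,0,0],[0,0,0,0],[0,0,0,0]]]' | grep -E "pos|ft_force"
python3 -m creep '[[[0,0.0007,0,0],[0,0,0,0],[0,0,0,0]]]' | grep -E "pos|ft_force"
```

```text
ee_pos: [0.5975, -0.0179, 0.0435]
ft_force: [-2.6, -0.5, 6.2]
ee_pos: [0.5976, -0.0179, 0.0435]
ft_force: [-4.3, 0.3, 8.2]
```

```bash
python3 -m creep '[[[0.003,0,0,0],[0.003,0,0,0],[0,0,0,0],[0,0,0,0]]]' | grep -E "pos|ft_force"
python3 -m creep '[[[0.0015,0,0,0],[0,0,0,0],[0,0,0,0]]]' | grep -E "pos|ft_force"
python3 -m creep '[[[0.0015,0,0,0],[0,0,0,0],[0,0,0,0]]]' | grep -E "pos|ft_force|orie"
```

```text
ee_pos: [0.5972, -0.0135, 0.0435]
ft_force: [-3.6, -3.4, 7.5]
ee_pos: [0.5971, -0.0126, 0.0435]
ft_force: [-4.9, -4.4, 9.7]
ee_pos: [0.597, -0.0112, 0.0435]
orientation: [[-0.085, 0.996, -0.001], [0.996, 0.085, -0.003], [-0.003, -0.001, -1.0]]
ft_force: [-3.9, -5.1, 8.9]
```

```bash
python3 -m creep '[[[0.0015,0,0,0],[0,0,0,0],[0,0,0,0]]]' | grep -E "pos|ft_force"
python3 -m creep '[[[0.0015,0,0,0],[0,0,0,0],[0,0,0,0]]]' | grep -E "pos|ft_force"
python3 -m creep '[[[0.001,0,0,0],[0,0,0,0],[0,0,0,0]]]' | grep -E "pos|ft_force"
```

```text
ee_pos: [0.5969, -0.0097, 0.0435]
ft_force: [-4.1, -3.8, 7.9]
ee_pos: [0.5967, -0.0082, 0.0435]
ft_force: [-3.5, -4.5, 8.6]
ee_pos: [0.5966, -0.0074, 0.0435]
ft_force: [-4.2, -4.7, 8.4]
```

```bash
python3 -m creep '[[[0.001,0,0,0],[0,0,0,0],[0,0,0,0]]]' | grep -E "pos|ft_force"
python3 -m creep '[[[0.001,0,0,0],[0,0,0,0],[0,0,0,0]]]' | grep -E "pos|ft_force"
python3 -m creep '[[[0.001,0,0,0],[0,0,0,0],[0,0,0,0]]]' | grep -E "pos|ft_force"
python3 -c "
from h import *
a=robot.capture('scene')[:,:,::-1];cv2.imwrite('pics/scene3.png',a)
cv2.imwrite('pics/c4.png',cv2.resize(a[215:320,270:410],(800,600),interpolation=cv2.INTER_CUBIC))
"
```

```text
ee_pos: [0.5966, -0.0064, 0.0436]
ft_force: [-4.0, -5.6, 9.0]
ee_pos: [0.5965, -0.0054, 0.0435]
ft_force: [-4.1, -5.0, 7.2]
ee_pos: [0.5964, -0.0044, 0.0435]
ft_force: [-4.0, -5.0, 9.1]
```

View pics/c4.png

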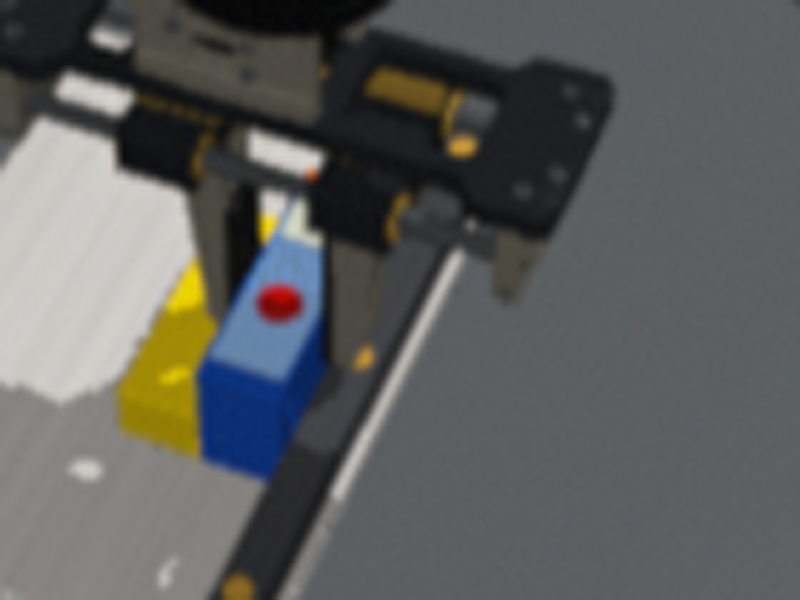

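The carrier lies flush along the fence, its -y end at crop (230,440). The stop is hidden behind the gripper, so I keep sliding until the force shows contact.

```bash
for k in 1; do python3 -m creep '[[[0.001,0,0,0],[0,0,0,0],[0,0,0,0]]]' | grep -E "time|pos|ft_force"
python3 -m creep '[[[0.001,0,0,0],[0,0,0,0],[0,0,0,0]]]' | grep -E "pos|ft_force"
python3 -m creep '[[[0.001,0,0,0],[0,0,0,0],[0,0,0,0]]]' | grep -E "pos|ft_force";done
```

```text
time_s: 13.93
ee_pos: [0.5963, -0.0034, 0.0435]
ft_force: [-4.2, -5.2, 8.7]
ee_pos: [0.5962, -0.0024, 0.0435]
ft_force: [-4.3, -4.5, 8.8]
ee_pos: [0.5961, -0.0014, 0.0435]
ft_force: [-4.2, -4.6, 9.2]
```

```bash
python3 -m creep '[[[0.001,0,0,0],[0,0,0,0],[0,0,0,0]]]' | grep -E "time|pos|ft_force"
python3 -m creep '[[[0.001,0,0,0],[0,0,0,0],[0,0,0,0]]]' | grep -E "pos|ft_force"
python3 -m creep '[[[0.001,0,0,0],[0,0,0,0],[0,0,0,0]]]' | grep -E "pos|ft_force"
```

```text
time_s: 14.68
ee_pos: [0.5961, -0.0012, 0.0435]
ft_force: [-3.3, -6.1, 9.0]
ee_pos: [0.5961, -0.0012, 0.0435]
ft_force: [-3.8, -7.7, 9.6]
ee_pos: [0.5961, -0.0012, 0.0436]
ft_force: [-3.5, -9.8, 9.1]
```

```bash
python3 -m creep '[[[0,0,0,0],[0,0,0,0],[0,0,0,0],[0,0,0,0],[0,0,0,0]]]' 0.06 | grep -E "pos|ft_force|width"
python3 -m creep '[[[0,0,-0.005,0],[0,0,-0.015,0],[0,0,-0.02,0],[0,0,-0.02,0],[0,0,0,0]]]' | grep -E "pos|ft_force|width"
```

```text
ee_pos: [0.596, 0.0046, 0.0425]
ft_force: [0.6, -0.2, 0.6]
gripper_width: 0.0592
ee_pos: [0.5986, 0.0048, 0.1066]
ft_force: [0.3, 0.2, 0.0]
gripper_width: 0.0599
```

```bash
python3 -m creep '[[[0,-0.015,0,7],[0,0,0,7],[0,0,0,7],[0,0,0,7],[0,0,0,7],[0,0,0,7],[0,0,0,7],[0,0,0,7],[0,0,0,7],[0,0,0,7]]]' 0 10 | grep -E "pos|orie|width"
python3 -m creep '[[[0,0,0,7],[0,0,0,7],[0,0,0,6],[0,0,0,0],[0,0,0,0]]]' | grep -E "time|pos|orie|width|ft"
python3 - <<'E'
from h import *
a=robot.capture('scene')[:,:,::-1];b=robot.capture('top')[:,:,::-1];cv2.imwrite('pics/scene4.png',a)
C=np.hstack([cv2.resize(x[r[0]:r[1],r[2]:r[3]],(400,400),interpolation=cv2.INTER_CUBIC) for x,r in((a,(215,315,285,385)),(b,(195,275,310,390)))])
cv2.imwrite('pics/c5.png',C)
s=robot.sense();print(s["qpos"].round(1))
E
```

```text
ee_pos: [0.5808, 0.0029, 0.1022]
orientation: [[0.909, 0.416, -0.0], [0.416, -0.909, 0.0], [-0.0, -0.0, -1.0]]
gripper_width: 0.0009
time_s: 17.27
ee_pos: [0.5809, 0.003, 0.1023]
orientation: [[0.996, 0.089, -0.0], [0.089, -0.996, -0.0], [-0.0, 0.0, -1.0]]
ft_force: [-0.0, 0.2, 1.5]
gripper_width: 0.0003
[  6.5  29.  -13.  106.    8.7  45.9 -95.9]
```

View pics/c5.png

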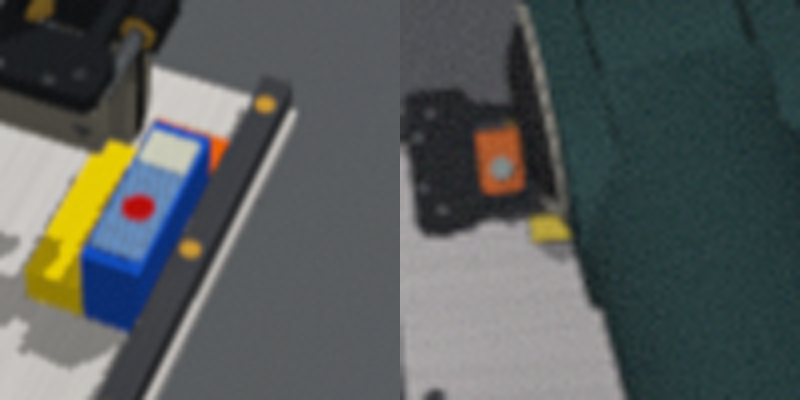

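The carrier stands in the corner, back along the fence (scene crop 150,290), end hidden behind the riser at the orange stop (215,145). I'll fit its pose to check yaw and the middle of the ledge.

```bash
python3 - <<'E'
from h import *
c=robot.get_calibration("scene");im=cv2.imread("pics/scene4.png").astype(int);b,g,r=im[...,0],im[...,1],im[...,2]
q=proj(c,place([.581,0,.086],box(-.03,.03,-.045,.045,.015,.065)));print(q.min(0),q.max(0))
m=(b-r>50)|((r-b>50)&(g>100)&(r-g<60))|((r-b>40)&(r-g>60))
roi=np.zeros_like(m);roi[243:300,288:340]=1
o=(m&roi).astype(np.uint8);o=cv2.morphologyEx(o,cv2.MORPH_CLOSE,np.ones((7,7))).astype(np.float32)
for a in(.05,.086,.12):print(fit([.581,0.001,a],CAR,[(c,o)],z=.015,step=(.004,.004,.04)),o.sum())
E
```

```text
[290.29589824 239.49742411] [338.14076873 298.56243367]
(array([ 0.58018289, -0.00130781,  0.07290316]), np.float64(265.8125)) 1443.0
(array([ 0.5797473 , -0.00093945,  0.07942607]), np.float64(265.125)) 1443.0
(array([ 0.57982616, -0.00096996,  0.07632841]), np.float64(265.375)) 1443.0
```

```bash
python3 -m creep '[[[-0.0155,0.0035,0,0],[0,0,0,0],[0,0,0.02,0],[0,0,0.02,0],[0,0,0.013,0],[0,0,0,0],[0,0,0,0],[0,0,0,0]]]' | grep -E "pos|ft|orie"
python3 -m creep '[[[0,0,0.003,0],[0,0,0,0],[0,0,0,0]]]' | grep -E "pos|ft"
python3 -m creep '[[[0,0,0.003,0],[0,0,0,0],[0,0,0,0]]]' | grep -E "pos|ft"
```

```text
ee_pos: [0.5667, -0.002, 0.0501]
orientation: [[0.996, 0.086, 0.001], [0.086, -0.996, 0.0], [0.001, -0.0, -1.0]]
ft_force: [-0.2, -1.3, 0.6]
ee_pos: [0.5663, -0.0022, 0.0471]
ft_force: [0.2, -0.3, 0.6]
ee_pos: [0.5658, -0.0022, 0.0435]
ft_force: [-0.7, 0.2, 1.2]
```

```bash
python3 -m creep '[[[0,0,0.003,0],[0,0,0,0],[0,0,0,0]]]' | grep -E "pos|ft"
python3 -m creep '[[[0,0,0.001,0],[0,0,0,0],[0,0,0,0]]]' | grep -E "pos|ft"
python3 -m creep '[[[0,0,0.001,0],[0,0,0,0],[0,0,0,0]]]' | grep -E "time|pos|ft"
```

```text
ee_pos: [0.5658, -0.0022, 0.0403]
ft_force: [-0.3, -0.1, 0.3]
ee_pos: [0.5659, -0.0021, 0.0396]
ft_force: [0.5, -0.0, 0.2]
time_s: 19.28
ee_pos: [0.566, -0.0022, 0.0394]
ft_force: [-1.9, -0.3, 6.3]
```

```bash
python3 -m creep '[[[0,0,0.0006,0],[0,0,0,0],[0,0,0,0]]]' | grep -E "pos|ft"
python3 -m creep '[[[0.001,0,0,0],[0,0,0,0],[0,0,0,0]]]' | grep -E "pos|ft"
python3 -m creep '[[[0.001,0,0,0],[0,0,0,0],[0,0,0,0]]]' | grep -E "time|pos|ft"
```

```text
ee_pos: [0.566, -0.0021, 0.0394]
ft_force: [-3.7, -0.8, 12.7]
ee_pos: [0.5661, -0.0021, 0.0394]
ft_force: [-7.6, -0.1, 15.2]
time_s: 20.03
ee_pos: [0.5661, -0.0021, 0.0394]
ft_force: [-8.6, 0.4, 16.9]
```

```bash
python3 -m creep '[[[0.001,0,-0.0004,0],[0,0,0,0],[0,0,0,0]]]' | grep -E "pos|ft"
python3 -m creep '[[[0.001,0,-0.0003,0],[0,0,0,0],[0,0,0,0]]]' | grep -E "pos|ft"
python3 -c "
from h import *
f=[]
for i in range(6): robot.capture('top'); f.append(robot.sense()['ft_force'])
print(np.mean(f,0).round(2),np.std(f,0).round(2))"
```

```text
ee_pos: [0.5661, -0.0021, 0.0394]
ft_force: [-10.2, 0.4, 17.1]
ee_pos: [0.5662, -0.0021, 0.0394]
ft_force: [-11.1, -0.8, 17.0]
[-11.61  -0.66  16.78] [0.4  0.61 0.39]
```

```bash
python3 -m creep '[[[0.0004,0,-0.0004,0],[0,0,0,0],[0,0,0,0],[0,0,0,0]]]' | grep -E "pos|ft"
python3 -c "
from h import *
f=[]
for i in range(8): robot.capture('top'); f.append(robot.sense()['ft_force'])
print(np.mean(f,0).round(2),robot.sense()['ee_pos'].round(4))"
```

```text
ee_pos: [0.5698, -0.0018, 0.0395]
ft_force: [-4.3, -0.3, 7.9]
[-3.98 -0.2   7.39] [ 0.5697 -0.0018  0.0394]
```

Friction gave way at a ratio of about 0.75. I'll bring the fingers up against the foot of the riser, so that step and riser take the diagonal push together.

```bash
python3 -m creep '[[[0.001,0,-0.0003,0],[0,0,0,0],[0,0,0,0]]]' | grep -E "pos|ft"
python3 -m creep '[[[0.001,0,-0.0002,0],[0,0,0,0],[0,0,0,0]]]' | grep -E "pos|ft"
python3 -m creep '[[[0.001,0,-0.0002,0],[0,0,0,0],[0,0,0,0]]]' | grep -E "time|pos|ft"
```

```text
ee_pos: [0.571, -0.0018, 0.0395]
ft_force: [-3.6, -0.0, 5.9]
ee_pos: [0.571, -0.0018, 0.0395]
ft_force: [-5.8, -0.6, 6.9]
time_s: 22.32
ee_pos: [0.571, -0.0017, 0.0395]
ft_force: [-8.3, -0.1, 7.2]
```

```bash
python3 -m creep '[[[0.001,0,0.0001,0],[0,0,0,0],[0,0,0,0]]]' | grep -E "pos|ft"
python3 -m creep '[[[0.0008,0,0.0001,0],[0,0,0,0],[0,0,0,0]]]' | grep -E "time|pos|ft"
python3 -c "
from h import *
f=[]
for i in range(8): robot.capture('top'); f.append(robot.sense()['ft_force'])
print(np.mean(f,0).round(2),robot.sense()['ee_pos'].round(4))"
```

```text
ee_pos: [0.571, -0.0018, 0.0395]
ft_force: [-11.0, -0.2, 11.9]
time_s: 22.82
ee_pos: [0.571, -0.0018, 0.0395]
ft_force: [-13.4, -0.5, 14.8]
[-12.98  -0.96  14.65] [ 0.571  -0.0018  0.0395]
```

```bash
python3 -m creep '[[[0,0,-0.0002,0],[0,0,0,0],[0,0,0,0]]]' | grep -E "pos|ft"
python3 -c "
from h import *
f=[]
for i in range(8): robot.capture('top'); f.append(robot.sense()['ft_force'])
print(np.mean(f,0).round(2),robot.sense()['ee_pos'].round(4),robot.sense()['time_s'])
a=robot.capture('scene')[:,:,::-1];b=robot.capture('top')[:,:,::-1];cv2.imwrite('pics/scene5.png',a)
C=np.hstack([cv2.resize(x[r[0]:r[1],r[2]:r[3]],(400,400),interpolation=cv2.INTER_CUBIC) for x,r in((a,(215,315,285,385)),(b,(195,275,310,390)))])
cv2.imwrite('pics/c6.png',C)
"
```

```text
ee_pos: [0.571, -0.0017, 0.0395]
ft_force: [-12.0, -0.1, 12.8]
[-12.64  -0.72  13.02] [ 0.571  -0.0017  0.0395] 23.8667
```

View pics/c6.png

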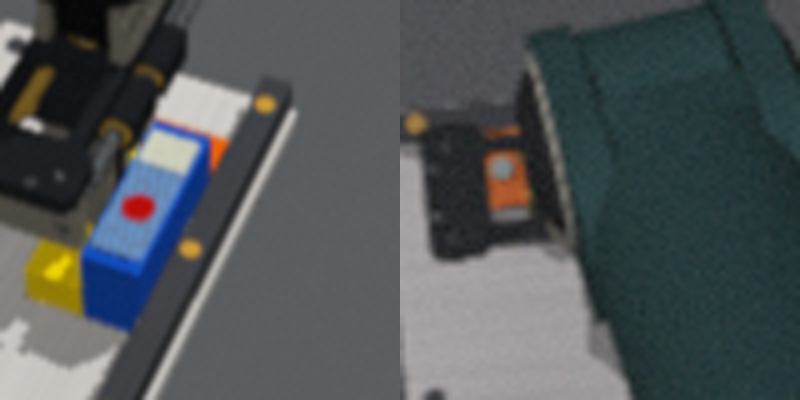

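Fence seating and push look right, but the stop contact is hidden behind the gripper. A small nudge along the fence, watching the force, will check it.

```bash
python3 -m creep '[[[0,-0.0015,0,0],[0,0,0,0],[0,0,0,0]]]' | grep -E "pos|ft"
python3 -m creep '[[[0,-0.0015,0,0],[0,0,0,0],[0,0,0,0]]]' | grep -E "pos|ft"
python3 -m creep '[[[0,-0.001,0,0],[0,0,0,0],[0,0,0,0]]]' | grep -E "pos|ft"
```

```text
ee_pos: [0.571, -0.0017, 0.0395]
ft_force: [-12.4, -3.7, 13.2]
ee_pos: [0.571, -0.0017, 0.0395]
ft_force: [-11.4, -6.1, 12.8]
ee_pos: [0.571, -0.0016, 0.0395]
ft_force: [-11.4, -7.5, 12.5]
```

```bash
python3 -m creep '[[[0,-0.0012,0,0],[0,0,0,0],[0,0,0,0]]]' | grep -E "pos|ft"
python3 -m creep '[[[0,-0.001,0,0],[0,0,0,0],[0,0,0,0],[0,0,0,0]]]' | grep -E "pos|ft|time"
```

```text
ee_pos: [0.571, -0.0016, 0.0395]
ft_force: [-11.1, -9.2, 13.1]
time_s: 25.3
ee_pos: [0.571, -0.0016, 0.0395]
ft_force: [-10.9, -11.5, 12.3]
```

It does not move under about 10 N along the fence, so it is against the stop. I'll ease that sideways load off.

```bash
python3 -m creep '[[[0,0.0025,0,0],[0,0.0025,0,0],[0,0,0,0],[0,0,0,0],[0,0,0,0]]]' | grep -E "pos|ft"
python3 -c "
from h import *
f=[]
for i in range(10): robot.capture('top'); f.append(robot.sense()['ft_force'])
f=np.mean(f,0);print(f.round(2),'along ex',f[0]*.9963+f[1]*.0859,robot.sense()['ee_pos'].round(4))"
```

```text
ee_pos: [0.571, -0.0016, 0.0395]
ft_force: [-11.7, -2.0, 12.4]
[-12.14  -2.61  12.82] along ex -12.315602663058252 [ 0.571  -0.0016  0.0395]
```

```bash
python3 -m creep '[[[0.0003,0,-0.0001,0],[0,0,0,0],[0,0,0,0],[0,0,0,0]]]' | grep -E "pos|ft"
python3 -c "
from h import *
f=[]
for i in range(10): robot.capture('top'); f.append(robot.sense()['ft_force'])
f=np.mean(f,0);x=f[0]*.9963+f[1]*.0859;print(f.round(2),x,robot.sense()['time_s'])
if 11.5<-x<14 and 11.2<f[2]<14: print(robot.finish_job())"
```

```text
ee_pos: [0.571, -0.0016, 0.0395]
ft_force: [-12.4, -2.6, 13.2]
[-12.5   -2.86  12.94] -12.696042838603184 27.05
the job is handed in; nothing more can be done
None
```

The carrier is seated flat on the plate, against the fence and the stop, and I handed the job in at about 27 s while holding the push at 12.7 N towards the fence and 12.9 N down. The horizontal part bears partly on the foot of the riser, because the fingers slipped on the step alone.

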